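# Refill the spare-parts tray of the counter case

## Robot

A 7-joint arm with a two-finger parallel gripper is mounted at the origin on the work surface. World frame = base frame: x ahead of the robot, y to its left, z up, the work surface at z = 0. Lengths are in m, angles in rad, forces in N, time in s.
With the tool pointing down it reaches from about 0.35 to 0.9 m from the base axis. Payload 19.9 kg.
Tool frame: the origin (TCP) lies between the finger pads; the fingertips stand 19 mm ahead of it and the grasp point (between the pads) is the TCP; z points along the fingers, y is the direction in which the jaws open and shut (so a half turn about z gives the same grasp; the last joint's range is limited). The gripper opens to 94 mm and grips with 3 to 60 N. Pads are 16 mm wide; open, the fingers measure 119 mm over their backs; the gripper's body (75 mm by 177 mm) begins 78 mm behind the grasp point.
Start: joints at [-1.157, 0.417, -0.01, 1.614, 0.005, 1.111, -0.053], TCP at [0.275, 0.561, 0.224] pointing down, gripper open.
Joint ranges: [-2.81, 2.81], [-0.39, 2.02], [-1.27, 1.25], [0.06, 2.57], [-1.19, 4.33], [0.19, 2], [-2.82, 2.82]. Speed limits (rad/s): [1.89, 1.89, 2.39, 2.39, 3.01, 3.01, 3.01].

## Interface

Orientations are given as a 3x3 rotation matrix whose columns are the frame's x, y, z axes.
In Python, from rig import robot gives the robot as it stands. Calls block until the motion is done:
- robot.move_ptp(position, orientation): joint-space move of the TCP to a pose.
- robot.move_linear(position, velocity=0.15, frame=None, threshold=None): straight line of the TCP; frame=None keeps the orientation; velocity is the mean speed in m/s. With threshold (N) it stops when the force on the tool has changed by that much, and returns True; else False.
- robot.goto_joints(angles): joint-space move.
- robot.gripper_to(opening): finger opening in m; the grip force is fixed at half the most; returns when the fingers have stopped.
- robot.pause(seconds).
- robot.ik(position, orientation): joint angles nearest the present ones, or None.
- robot.get_state(): the state.
- robot.grab_frame(name): name is "scene" or "top" or "wrist"; returns the picture (400x640x3 uint8, red, green, blue); there is no depth.
- robot.camera_info(name): a dict with "fx", "fy", "cx", "cy" (pixels), "dist" ([k1, k2, p1, p2, k3] as OpenCV has them; the pictures are not rectified), "rvec" (rotation vector, rad) and "tvec" (3), from world to camera coordinates, as OpenCV has them. Camera axes: x right, y down, z forward; pixel columns grow to the right and rows downward; lengths in m; the calibration is good to about 2 mm. A picture is of the moment at which its call begins: read the wrist's pose just before it. camera_info takes no time and is no camera call; for the wrist camera it gives the pose at the moment of the call.
A pose or a line that the arm cannot do raises robot.PlanningError and nothing moves.
- robot.sign_off(): hands the job in, once; it reports no verdict.
The state is a dict: "time": time; "qpos": joint angles; "joint_vel": joint speeds; "effort": joint torques, N m; "ee_pos": TCP position; "tool_rot": TCP orientation; "force": force on the tool from outside, world axes, zero at the start; "moment": the same for the moment, N m; "opening": finger opening in m.
Only numpy, scipy, OpenCV 4.12 (cv2) and the standard library are available. Lean on these libraries where they do the work, as an engineer would, in place of code of your own. Each camera call takes 0.05 s, during which the arm holds its last target.

## Task

Refill the spare-parts tray of the glass-topped counter case: draw the tray straight out, keeping it level and its back end still in the case, until the whole front row of cells is clear of the glass, and empty each scoop of parts into the cell that has the same part glued before it (from the left: plain hexagonal caps, hose ports with a nozzle, U-shaped clips, round grommets), letting no part drop into another's cell. Then slide the tray fully home with its parts in it and leave the empty scoops standing upright on the counter; do not shift the bowl or the jar.

Things in the scene. Friction and masses are not known exactly. Their poses are not given: they have to be found in the camera images.
- case: Low aluminium counter case with a clear glass cover, fixed on the counter, 128 mm deep, 265 mm wide, 50 mm tall. Open in front (its -x side): a channel 244.6 mm wide and 40 mm high in which the tray lies. Origin on the counter; front edge at x = -47 mm, inner face of the back wall at x = 75 mm of its own frame. Its yaw varies.
- tray: Loose black divided tray in the channel, 241 x 149 mm and 38 mm tall, 0.35 kg, sliding on the counter. Origin: middle of the underside, x into the case; at home it is on the case's origin, axes alike. Drawn straight along -x: the front row (tray x = -45 to 17 mm) is clear of the glass after 64 mm, the tray leaves the channel after 121 mm; 70 to 80 mm is a good draw.
- tray_pull (a point): Middle of the tray's pull, an upright aluminium tab on its front: 12 mm thick (along tray y), 28 mm long (along tray x), from 10 to 40 mm above the counter. Axes of the tray. Free room on both sides. Behind it a ledge (tray x = -75 to -49 mm, top 18 mm high) carries the glued samples.
- cell_cap (a point): Middle of the floor of the front-row cell for the caps, the first from the left (+y of the tray) of four, 4 mm above the tray's underside; axes of the tray. The cell is 62 (x) x 56 mm (y) inside, walls 3 to 4 mm thick, 34 mm high over this floor (tops at 38 mm). The row behind it holds other stock and stays under the glass.
- cell_port (a point): Middle of the floor of the front-row cell for the ports, the second from the left of four, 4 mm above the tray's underside; axes of the tray. The cell is 62 (x) x 56 mm (y) inside, walls 3 to 4 mm thick, 34 mm high over this floor (tops at 38 mm). The row behind it holds other stock and stays under the glass.
- cell_clip (a point): Middle of the floor of the front-row cell for the clips, the third from the left of four, 4 mm above the tray's underside; axes of the tray. The cell is 62 (x) x 56 mm (y) inside, walls 3 to 4 mm thick, 34 mm high over this floor (tops at 38 mm). The row behind it holds other stock and stays under the glass.
- cell_grommet (a point): Middle of the floor of the front-row cell for the grommets, the fourth from the left (rightmost) of four, 4 mm above the tray's underside; axes of the tray. The cell is 62 (x) x 56 mm (y) inside, walls 3 to 4 mm thick, 34 mm high over this floor (tops at 38 mm). The row behind it holds other stock and stays under the glass.
- scoop_cap_mid (a point): Loose steel scoop with the caps (0 to 3): a channel 92 mm long (x), 38 mm wide outside (y), 28 mm tall, 3 mm thick, closed at the back (-x), open in front (+x), 0.07 kg. This point is its middle, 14 mm over its underside, 11 mm above and 46 mm behind the front lip of its floor; z up. Gripped from above across its width. Polished floor: parts start to slide at 18 to 26 degrees.
- scoop_port_mid (a point): Loose steel scoop with the ports (0 to 2): a channel 92 mm long (x), 38 mm wide outside (y), 28 mm tall, 3 mm thick, closed at the back (-x), open in front (+x), 0.07 kg. This point is its middle, 14 mm over its underside, 11 mm above and 46 mm behind the front lip of its floor; z up. Gripped from above across its width. Polished floor: parts start to slide at 18 to 26 degrees.
- scoop_clip_mid (a point): Loose steel scoop with the clips (0 to 2): a channel 92 mm long (x), 38 mm wide outside (y), 28 mm tall, 3 mm thick, closed at the back (-x), open in front (+x), 0.07 kg. This point is its middle, 14 mm over its underside, 11 mm above and 46 mm behind the front lip of its floor; z up. Gripped from above across its width. Polished floor: parts start to slide at 18 to 26 degrees.
- scoop_grommet_mid (a point): Loose steel scoop with the grommets (0 to 3): a channel 92 mm long (x), 38 mm wide outside (y), 28 mm tall, 3 mm thick, closed at the back (-x), open in front (+x), 0.07 kg. This point is its middle, 14 mm over its underside, 11 mm above and 46 mm behind the front lip of its floor; z up. Gripped from above across its width. Polished floor: parts start to slide at 18 to 26 degrees.
- cap1_mid (a point): Centre of a hexagonal brass valve cap, 18 mm across flats and 14 mm tall, with a 2 mm deep round steel disc on top, 14 g, in its scoop at the start; z is its own upright axis. May be absent.
- cap2_mid (a point): Centre of a hexagonal brass valve cap, 18 mm across flats and 14 mm tall, with a 2 mm deep round steel disc on top, 14 g, in its scoop at the start; z is its own upright axis. May be absent.
- cap3_mid (a point): Centre of a hexagonal brass valve cap, 18 mm across flats and 14 mm tall, with a 2 mm deep round steel disc on top, 14 g, in its scoop at the start; z is its own upright axis. May be absent.
- port1_mid (a point): Centre of a dark steel hose port, a hexagonal flange 20 mm across flats and 9 mm tall with a 13 mm wide round nozzle on it, 21 mm tall in all, 14 g, in its scoop at the start; z is its own upright axis. May be absent.
- port2_mid (a point): Centre of a dark steel hose port, a hexagonal flange 20 mm across flats and 9 mm tall with a 13 mm wide round nozzle on it, 21 mm tall in all, 14 g, in its scoop at the start; z is its own upright axis. May be absent.
- clip1_mid (a point): Centre of a white plastic joint clip, a U-shaped block 22 x 20 mm and 13 mm tall, 14 g, in its scoop at the start; z is its own upright axis. May be absent.
- clip2_mid (a point): Centre of a white plastic joint clip, a U-shaped block 22 x 20 mm and 13 mm tall, 14 g, in its scoop at the start; z is its own upright axis. May be absent.
- grommet1_mid (a point): Centre of a black rubber bowl grommet, a tapered ring 22 mm wide at the foot, 18 mm at the top, 14 mm tall, 14 g, in its scoop at the start; z is its own upright axis. May be absent.
- grommet2_mid (a point): Centre of a black rubber bowl grommet, a tapered ring 22 mm wide at the foot, 18 mm at the top, 14 mm tall, 14 g, in its scoop at the start; z is its own upright axis. May be absent.
- grommet3_mid (a point): Centre of a black rubber bowl grommet, a tapered ring 22 mm wide at the foot, 18 mm at the top, 14 mm tall, 14 g, in its scoop at the start; z is its own upright axis. May be absent.
- bowl: Bystander: terracotta hookah bowl, 76 mm wide, 84 mm tall; origin under its middle.
- jar: Bystander: amber glass jar, 56 mm wide, 75 mm tall; origin under its middle.
There are look-alikes about, which are no part of the job. What is shaped like the part that bears scoop_cap_mid but purple is not meant.

How it is judged:
On the way, in this order (a step that is already met when the one before it is completed fails the run):
1. the tray is drawn out so far that the front row is clear of the glass, its back end still in the case (x of tray in the frame of case below -0.062 m), for 0.2 s.
2. all parts lie in their own cells while the tray is out (x of cap1_mid in the frame of tray between -0.045 and 0.017 m and y of cap1_mid in the frame of tray between 0.0605 and 0.1165 m and z of cap1_mid in the frame of tray between 0 and 0.036 m and x of cap2_mid in the frame of tray between -0.045 and 0.017 m and y of cap2_mid in the frame of tray between 0.0605 and 0.1165 m and z of cap2_mid in the frame of tray between 0 and 0.036 m and x of cap3_mid in the frame of tray between -0.045 and 0.017 m and y of cap3_mid in the frame of tray between 0.0605 and 0.1165 m and z of cap3_mid in the frame of tray between 0 and 0.036 m and x of port1_mid in the frame of tray between -0.045 and 0.017 m and y of port1_mid in the frame of tray between 0.0015 and 0.0575 m and z of port1_mid in the frame of tray between 0 and 0.036 m and x of port2_mid in the frame of tray between -0.045 and 0.017 m and y of port2_mid in the frame of tray between 0.0015 and 0.0575 m and z of port2_mid in the frame of tray between 0 and 0.036 m and x of clip1_mid in the frame of tray between -0.045 and 0.017 m and y of clip1_mid in the frame of tray between -0.0575 and -0.0015 m and z of clip1_mid in the frame of tray between 0 and 0.036 m and x of clip2_mid in the frame of tray between -0.045 and 0.017 m and y of clip2_mid in the frame of tray between -0.0575 and -0.0015 m and z of clip2_mid in the frame of tray between 0 and 0.036 m and x of grommet1_mid in the frame of tray between -0.045 and 0.017 m and y of grommet1_mid in the frame of tray between -0.1165 and -0.0605 m and z of grommet1_mid in the frame of tray between 0 and 0.036 m and x of grommet2_mid in the frame of tray between -0.045 and 0.017 m and y of grommet2_mid in the frame of tray between -0.1165 and -0.0605 m and z of grommet2_mid in the frame of tray between 0 and 0.036 m and x of grommet3_mid in the frame of tray between -0.045 and 0.017 m and y of grommet3_mid in the frame of tray between -0.1165 and -0.0605 m and z of grommet3_mid in the frame of tray between 0 and 0.036 m and x of tray in the frame of case below -0.062 m), for 0.2 s.
At the end, for the whole second after the job is handed in: The tray is home in the case to within 6 mm and at rest, every part lies in the cell of its kind below the rim, and the four scoops stand upright (within 6 degrees) on the counter (x of cap1_mid in the frame of tray between -0.045 and 0.017 m and y of cap1_mid in the frame of tray between 0.0605 and 0.1165 m and z of cap1_mid in the frame of tray between 0 and 0.036 m and x of cap2_mid in the frame of tray between -0.045 and 0.017 m and y of cap2_mid in the frame of tray between 0.0605 and 0.1165 m and z of cap2_mid in the frame of tray between 0 and 0.036 m and x of cap3_mid in the frame of tray between -0.045 and 0.017 m and y of cap3_mid in the frame of tray between 0.0605 and 0.1165 m and z of cap3_mid in the frame of tray between 0 and 0.036 m and x of port1_mid in the frame of tray between -0.045 and 0.017 m and y of port1_mid in the frame of tray between 0.0015 and 0.0575 m and z of port1_mid in the frame of tray between 0 and 0.036 m and x of port2_mid in the frame of tray between -0.045 and 0.017 m and y of port2_mid in the frame of tray between 0.0015 and 0.0575 m and z of port2_mid in the frame of tray between 0 and 0.036 m and x of clip1_mid in the frame of tray between -0.045 and 0.017 m and y of clip1_mid in the frame of tray between -0.0575 and -0.0015 m and z of clip1_mid in the frame of tray between 0 and 0.036 m and x of clip2_mid in the frame of tray between -0.045 and 0.017 m and y of clip2_mid in the frame of tray between -0.0575 and -0.0015 m and z of clip2_mid in the frame of tray between 0 and 0.036 m and x of grommet1_mid in the frame of tray between -0.045 and 0.017 m and y of grommet1_mid in the frame of tray between -0.1165 and -0.0605 m and z of grommet1_mid in the frame of tray between 0 and 0.036 m and x of grommet2_mid in the frame of tray between -0.045 and 0.017 m and y of grommet2_mid in the frame of tray between -0.1165 and -0.0605 m and z of grommet2_mid in the frame of tray between 0 and 0.036 m and x of grommet3_mid in the frame of tray between -0.045 and 0.017 m and y of grommet3_mid in the frame of tray between -0.1165 and -0.0605 m and z of grommet3_mid in the frame of tray between 0 and 0.036 m and x of tray in the frame of case above -0.006 m and linear speed of tray below 0.02 m/s and angle between each of scoop_cap_mid, scoop_port_mid, scoop_clip_mid, scoop_grommet_mid's own z axis and vertical below 0.1 rad and height (world z) of each of scoop_cap_mid, scoop_port_mid, scoop_clip_mid, scoop_grommet_mid below 0.019 m); the robot touches nothing.
It fails at once if a part falls into the front-row cell of another kind ((x of cap1_mid in the frame of tray between -0.045 and 0.017 m and z of cap1_mid in the frame of tray between 0 and 0.024 m and (y of cap1_mid in the frame of tray between 0.0025 and 0.0565 m or y of cap1_mid in the frame of tray between -0.0565 and -0.0025 m or y of cap1_mid in the frame of tray between -0.1155 and -0.0615 m)) or (x of cap2_mid in the frame of tray between -0.045 and 0.017 m and z of cap2_mid in the frame of tray between 0 and 0.024 m and (y of cap2_mid in the frame of tray between 0.0025 and 0.0565 m or y of cap2_mid in the frame of tray between -0.0565 and -0.0025 m or y of cap2_mid in the frame of tray between -0.1155 and -0.0615 m)) or (x of cap3_mid in the frame of tray between -0.045 and 0.017 m and z of cap3_mid in the frame of tray between 0 and 0.024 m and (y of cap3_mid in the frame of tray between 0.0025 and 0.0565 m or y of cap3_mid in the frame of tray between -0.0565 and -0.0025 m or y of cap3_mid in the frame of tray between -0.1155 and -0.0615 m)) or (x of port1_mid in the frame of tray between -0.045 and 0.017 m and z of port1_mid in the frame of tray between 0 and 0.024 m and (y of port1_mid in the frame of tray between 0.0615 and 0.1155 m or y of port1_mid in the frame of tray between -0.0565 and -0.0025 m or y of port1_mid in the frame of tray between -0.1155 and -0.0615 m)) or (x of port2_mid in the frame of tray between -0.045 and 0.017 m and z of port2_mid in the frame of tray between 0 and 0.024 m and (y of port2_mid in the frame of tray between 0.0615 and 0.1155 m or y of port2_mid in the frame of tray between -0.0565 and -0.0025 m or y of port2_mid in the frame of tray between -0.1155 and -0.0615 m)) or (x of clip1_mid in the frame of tray between -0.045 and 0.017 m and z of clip1_mid in the frame of tray between 0 and 0.024 m and (y of clip1_mid in the frame of tray between 0.0615 and 0.1155 m or y of clip1_mid in the frame of tray between 0.0025 and 0.0565 m or y of clip1_mid in the frame of tray between -0.1155 and -0.0615 m)) or (x of clip2_mid in the frame of tray between -0.045 and 0.017 m and z of clip2_mid in the frame of tray between 0 and 0.024 m and (y of clip2_mid in the frame of tray between 0.0615 and 0.1155 m or y of clip2_mid in the frame of tray between 0.0025 and 0.0565 m or y of clip2_mid in the frame of tray between -0.1155 and -0.0615 m)) or (x of grommet1_mid in the frame of tray between -0.045 and 0.017 m and z of grommet1_mid in the frame of tray between 0 and 0.024 m and (y of grommet1_mid in the frame of tray between 0.0615 and 0.1155 m or y of grommet1_mid in the frame of tray between 0.0025 and 0.0565 m or y of grommet1_mid in the frame of tray between -0.0565 and -0.0025 m)) or (x of grommet2_mid in the frame of tray between -0.045 and 0.017 m and z of grommet2_mid in the frame of tray between 0 and 0.024 m and (y of grommet2_mid in the frame of tray between 0.0615 and 0.1155 m or y of grommet2_mid in the frame of tray between 0.0025 and 0.0565 m or y of grommet2_mid in the frame of tray between -0.0565 and -0.0025 m)) or (x of grommet3_mid in the frame of tray between -0.045 and 0.017 m and z of grommet3_mid in the frame of tray between 0 and 0.024 m and (y of grommet3_mid in the frame of tray between 0.0615 and 0.1155 m or y of grommet3_mid in the frame of tray between 0.0025 and 0.0565 m or y of grommet3_mid in the frame of tray between -0.0565 and -0.0025 m))).
It fails at once if the tray is tilted more than 6 degrees (angle between tray's own z axis and vertical above 0.105 rad).
It fails at once if the tray is pulled right out of the case (x of tray in the frame of case below -0.119 m).
It fails at once if the bowl or the jar is moved more than 3 cm or knocked over (distance of any of bowl, jar from where it was at the start of the episode above 0.03 m or angle between any of bowl, jar's own z axis and vertical above 0.5 rad).
Of cap1, cap2, cap3, port1, port2, clip1, clip2, grommet1, grommet2, grommet3 only 6 to 9 are there at a start; the rules pass over those that are not, and their reading is None.
At some moment in a run one of scoop_cap, scoop_port, scoop_clip, scoop_grommet may be knocked a few centimetres aside while the robot is not near it.
It also fails if it takes over 192 s, if anything falls off the work surface, if the arm or the gripper's body presses on something with over 40 N, if the wrist force passes 120 N, or if a joint passes its speed limit or range.

## Working session

There is one attempt and no reset: what is moved stays moved. The work goes in short steps, each a Python script; the robot and the scene stay as the last script left them, time stands still between calls to the robot, and variables do not carry over. Pictures are saved under pics/ and viewed, and the job is handed in when it is done.

```bash
ls -la; mkdir -p pics; python3 - <<'E'
from rig import robot
import cv2, numpy as np
s=robot.get_state(); print(s['time'],s['ee_pos'],s['opening'],s['force'])
for n in ['scene','top','wrist']:
    im=robot.grab_frame(n); cv2.imwrite(f'pics/a_{n}.png',im[:,:,::-1]); 
    ci=robot.camera_info(n); print(n,{k:np.round(v,4).tolist() for k,v in ci.items()})
E
```

```text
total 12
drwxr-xr-x  3 agent agent 4096 Dec  6 22:28 .
drwxr-xr-x 23 root  root  4096 Dec  6 22:28 ..
drwxr-xr-x  2 agent agent 4096 Dec  6 22:28 pics
0.0 [0.27495815 0.56089264 0.22383299] 0.09402436249982879 [ 0.39338411  0.38566195 -0.11735569]
scene {'fx': 436.4816, 'fy': 436.4816, 'cx': 319.1834, 'cy': 200.5347, 'dist': [0.0107, 0.0, 0.0, 0.0, 0.0], 'rvec': [0.8773, 2.6063, -0.9628], 'tvec': [0.4116, -0.1907, 1.1998]}
top {'fx': 457.7745, 'fy': 457.7745, 'cx': 315.3181, 'cy': 192.4329, 'dist': [-0.0149, 0.0, 0.0, 0.0, 0.0], 'rvec': [2.1262, -2.1272, 0.2162], 'tvec': [-0.0014, 0.5357, 1.0802]}
wrist {'fx': 308.7879, 'fy': 308.7879, 'cx': 315.863, 'cy': 201.6174, 'dist': [-0.0574, 0.0, 0.0, 0.0, 0.0], 'rvec': [-2.4654, -1.5345, -0.2078], 'tvec': [-0.6238, -0.0271, 0.3918]}
```

View pics/a_scene.png

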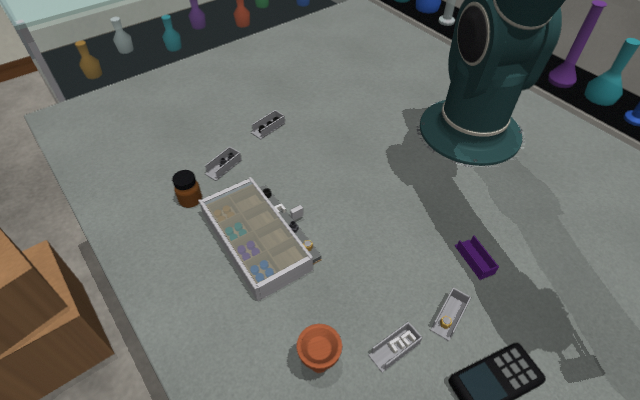

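View pics/a_top.png

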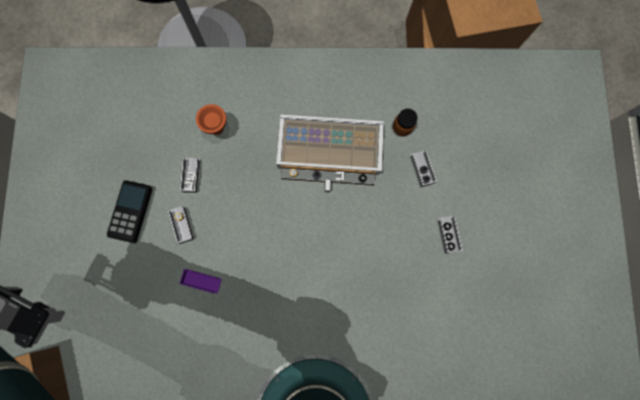

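View pics/a_wrist.png

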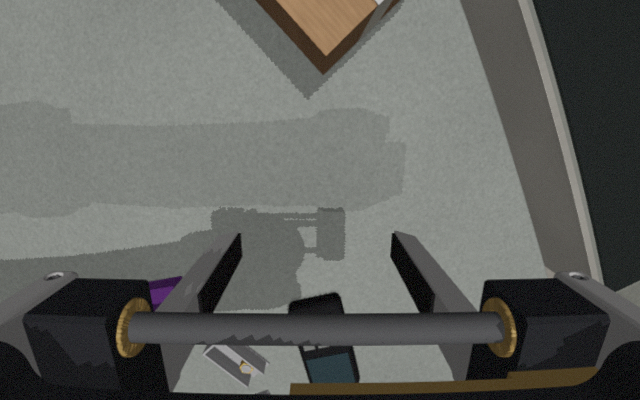

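The scene view shows the case in the middle, with a scoop pair on each side: grommet and port near the jar, cap and clip near the bowl. A purple decoy lies nearer the arm. In the top view (left = +y) they are at cap (181,224), clip (190,175), port (424,169), grommet (450,235) and case (330,143).

```bash
cat > h.py <<'E'
import numpy as np, cv2
from rig import robot
def cam(n):
    c=robot.camera_info(n); R,_=cv2.Rodrigues(np.array(c['rvec'],float)); t=np.array(c['tvec'],float).ravel()
    K=np.array([[c['fx'],0,c['cx']],[0,c['fy'],c['cy']],[0,0,1]]); return dict(K=K,d=np.array(c['dist'],float),R=R,t=t,C=-R.T@t,rvec=np.array(c['rvec'],float))
def rays(c,px):
    u=cv2.undistortPoints(np.array(px,float).reshape(-1,1,2),c['K'],c['d']).reshape(-1,2)
    d=np.c_[u,np.ones(len(u))]@c['R']; return d/np.linalg.norm(d,axis=1,keepdims=True)
def onplane(c,px,z):
    d=rays(c,px); return c['C']+d*((z-c['C'][2])/d[:,2])[:,None]
def tri(c1,p1,c2,p2):
    d1=rays(c1,[p1])[0]; d2=rays(c2,[p2])[0]
    A=np.c_[d1,-d2]; s=np.linalg.lstsq(A,c2['C']-c1['C'],rcond=None)[0]
    a=c1['C']+s[0]*d1; b=c2['C']+s[1]*d2; return (a+b)/2, np.linalg.norm(a-b)
def proj(c,P):
    return cv2.projectPoints(np.array(P,float).reshape(-1,1,3),c['rvec'],c['t'],c['K'],c['d'])[0].reshape(-1,2)
def crop(im,x0,x1,y0,y1,s,name):
    cv2.imwrite(name,cv2.resize(im[y0:y1,x0:x1],None,fx=s,fy=s,interpolation=cv2.INTER_CUBIC))
def Rdown(yaw):
    # tool z down, tool x at yaw in the horizontal plane
    c,s=np.cos(yaw),np.sin(yaw); x=np.array([c,s,0]); z=np.array([0,0,-1.]); return np.c_[x,np.cross(z,x),z]
E
python3 - <<'E'
from h import *
im=cv2.imread('pics/a_top.png'); c=cam('top')
crop(im,150,310,100,250,4,'pics/a_topL.png'); crop(im,270,480,100,260,3.7,'pics/a_topR.png')
names=dict(cap=(181,224),clip=(190,175),port=(424,169),grom=(450,235),purple=(201,281),bowl=(211,119),jar=(405,121),phone=(130,211),caseFL=(278,170),caseFR=(381,176),caseBL=(280,116),caseBR=(383,121))
for k,v in names.items(): print(k,onplane(c,[v],0.02 if k[:4]!='case' else .05)[0].round(3))
w=cam('wrist'); s=robot.get_state(); T=s['tool_rot']; print('wrist cam in tool', (np.array(T).T@(w['C']-s['ee_pos'])).round(3)); print((w['R']@T).round(3)); print(np.array(T).round(3))
sc=cam('scene'); print(c['C'],sc['C'])
E
```

```text
cap [0.461 0.334 0.02 ]
clip [0.587 0.318 0.02 ]
port [ 0.603 -0.282  0.02 ]
grom [ 0.433 -0.34   0.02 ]
purple [0.321 0.278 0.02 ]
bowl [0.737 0.271 0.02 ]
jar [ 0.733 -0.238  0.02 ]
phone [0.494 0.464 0.02 ]
caseFL [0.593 0.091 0.05 ]
caseFR [ 0.578 -0.166  0.05 ]
caseBL [0.735 0.088 0.05 ]
caseBR [ 0.722 -0.175  0.05 ]
wrist cam in tool [ 0.078 -0.001 -0.16 ]
[[-0.002  1.     0.   ]
 [-0.964 -0.002 -0.267]
 [-0.267 -0.001  0.964]]
[[-0.898  0.44  -0.   ]
 [ 0.44   0.898 -0.001]
 [-0.    -0.001 -1.   ]]
[0.32128015 0.01188487 1.16210179] [0.8925641  0.48435538 0.7835784 ]
```

View pics/a_topL.png

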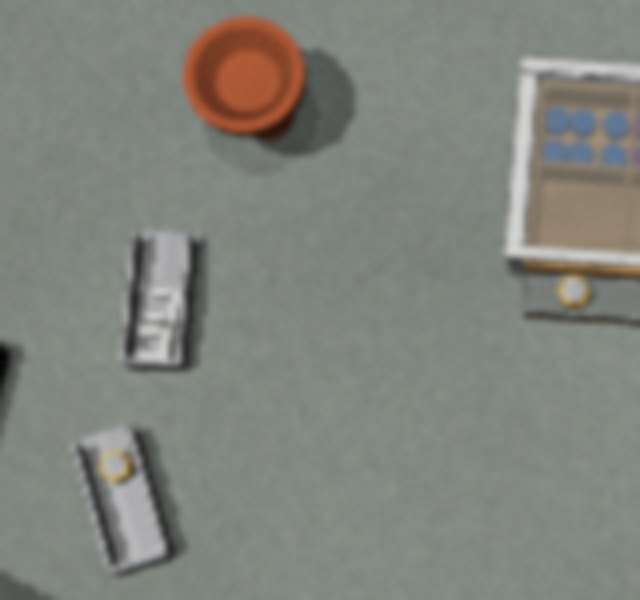

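View pics/a_topR.png

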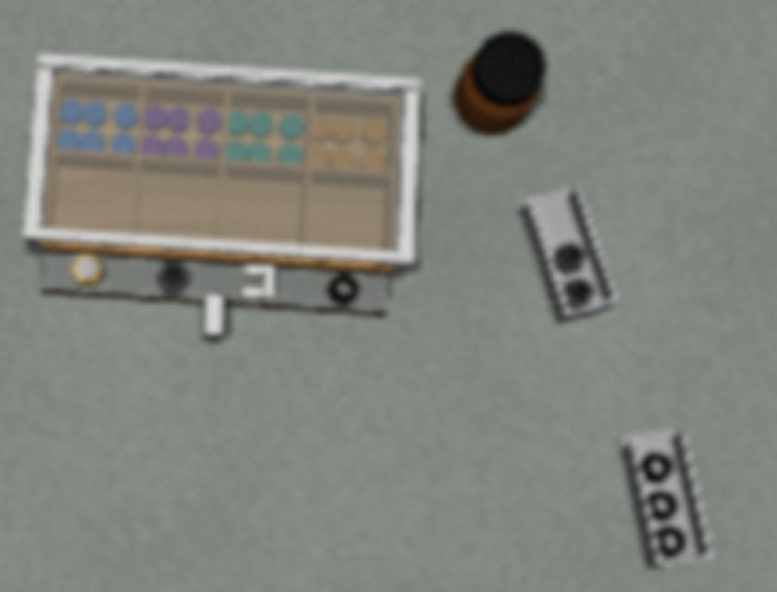

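```bash
python3 - <<'E'
from h import *
from scipy.spatial.transform import Rotation as Ro
def tiltR(yaw,th,flip):
    # scoop frame: x at yaw, z up; tilt nose-down about its y by th
    S=Ro.from_euler('z',yaw)*Ro.from_euler('y',th)
    base=np.diag([1,-1,-1.]) if not flip else np.diag([-1,1,-1.])
    return S.as_matrix()@base
for yaw in [0,45,90,135,180,-135,-90,-45]:
  for flip in (0,1):
    r=[]
    for y in (.09,-.03,-.15):
      for th in (0,30,45,60):
        q=robot.ik([.53,y,.1],tiltR(np.radians(yaw),np.radians(th),flip)); r.append(q is not None)
        if yaw in(0,180) and th in (0,45) and q is not None: print(yaw,flip,y,th,np.round(q,2))
    print(yaw,flip,''.join('x.'[not k] for k in r))
for nm,p in dict(cap=(.461,.334),clip=(.587,.318),port=(.603,-.282),grom=(.433,-.34)).items():
  for a in range(-180,180,30):
    print(nm,a,robot.ik([*p,.024],Rdown(np.radians(a))) is not None,end=';')
  print()
E
```

```text
0 0 0.09 0 [-0.71  0.49  0.61  1.95 -0.38  0.82 -1.46]
0 0 0.09 45 [-0.54  0.99  0.66  1.37 -0.47  1.77 -1.36]
0 0 -0.03 0 [-0.56  0.5   0.7   1.97 -0.44  0.82 -1.18]
0 0 -0.03 45 [-0.41  0.99  0.7   1.39 -0.38  1.74 -1.2 ]
0 0 -0.15 0 [-0.45  0.61  0.88  1.93 -0.6   0.9  -0.83]
0 0 -0.15 45 [-0.26  1.03  0.75  1.34 -0.32  1.72 -1.04]
0 0 xxxxxxxxxxxx
0 1 0.09 0 [-0.39  0.43  0.2   1.94 -0.12  0.78  1.45]
0 1 0.09 45 [-0.21  0.88  0.09  1.36 -0.16  1.69  1.49]
0 1 -0.03 0 [-0.27  0.43  0.33  1.96 -0.19  0.78  1.74]
0 1 -0.03 45 [-0.11  0.88  0.18  1.37 -0.1   1.69  1.66]
0 1 -0.15 0 [-0.22  0.5   0.56  1.92 -0.35  0.82  2.1 ]
0 1 -0.15 45 [-0.03  0.92  0.31  1.33 -0.06  1.69  1.85]
0 1 xxxxxxxxxxxx
45 0 xxxxxxxxxxxx
45 1 xxxxxxxxxxxx
90 0 xxxxxxxxxxxx
90 1 xxxxxxxxxxxx
135 0 xxxxxxxxxxxx
135 1 xxxxxxxxxxxx
180 0 0.09 0 [-0.39  0.43  0.2   1.94 -0.12  0.78  1.45]
180 0 0.09 45 [-0.42  0.33  0.04  2.47  2.56  0.47 -1.32]
180 0 -0.03 0 [-0.27  0.43  0.33  1.96 -0.19  0.78  1.74]
180 0 -0.03 45 [ 0.96  0.56 -1.08  2.47  2.45  0.59 -0.63]
180 0 -0.15 0 [-0.22  0.5   0.56  1.92 -0.35  0.82
[... 525 characters left out ...]
xxxxxx
-45 0 xxxxxxxxxxxx
-45 1 xxxxxxxxxxxx
cap -180 True;cap -150 True;cap -120 True;cap -90 True;cap -60 True;cap -30 True;cap 0 True;cap 30 True;cap 60 True;cap 90 True;cap 120 True;cap 150 True;
clip -180 True;clip -150 True;clip -120 True;clip -90 True;clip -60 True;clip -30 True;clip 0 True;clip 30 True;clip 60 True;clip 90 True;clip 120 True;clip 150 True;
port -180 True;port -150 True;port -120 True;port -90 True;port -60 True;port -30 True;port 0 True;port 30 True;port 60 True;port 90 True;port 120 True;port 150 True;
grom -180 True;grom -150 True;grom -120 True;grom -90 True;grom -60 True;grom -30 True;grom 0 True;grom 30 True;grom 60 True;grom 90 True;grom 120 True;grom 150 True;
```

```bash
cat >> h.py <<'E'
import pickle
def shot(name):
    c=cam('wrist'); im=robot.grab_frame('wrist')[:,:,::-1].copy()
    cv2.imwrite(f'pics/{name}.png',im); pickle.dump(c,open(f'pics/{name}.pkl','wb')); return c,im
def st(): 
    s=robot.get_state(); print('t',round(s['time'],1),np.round(s['ee_pos'],4),'open',round(s['opening'],4),'F',np.round(s['force'],1)); return s
E
python3 - <<'E'
from h import *
robot.move_ptp([.41,.30,.2],Rdown(0.)); st(); shot('b1')
robot.move_ptp([.46,-.03,.2],Rdown(0.)); s=st(); shot('b2'); print(np.round(s['qpos'],2))
E
```

```text
t 2.0 [0.4099 0.3004 0.2   ] open 0.0944 F [0.5 0.  0.3]
t 3.3 [ 0.4602 -0.0289  0.2   ] open 0.0938 F [-0.   0.4  0.1]
[-0.77  0.2   0.86  2.05 -0.19  0.96 -1.38]
```

View pics/b1.png

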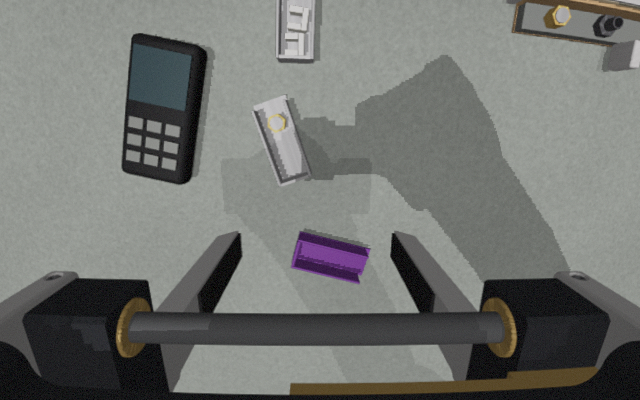

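View pics/b2.png

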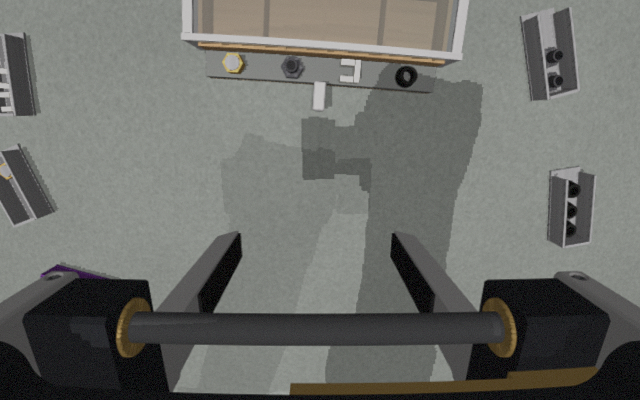

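b1 shows the cap scoop at (282,140), the clip scoop at (296,30) and the purple decoy at (330,257). b2 shows the pull at (319,95), the samples along row 65 and the two right-hand scoops at (552,55) and (572,207). I'll zoom in for corners.

```bash
python3 - <<'E'
from h import *
a=cv2.imread('pics/b2.png'); crop(a,180,470,0,120,2.7,'pics/b2c.png'); crop(a,505,615,0,260,2.3*1,'pics/b2r.png')
b=cv2.imread('pics/b1.png'); crop(b,235,340,0,200,3,'pics/b1c.png')
E
```

```text
(no output)
```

View pics/b2c.png

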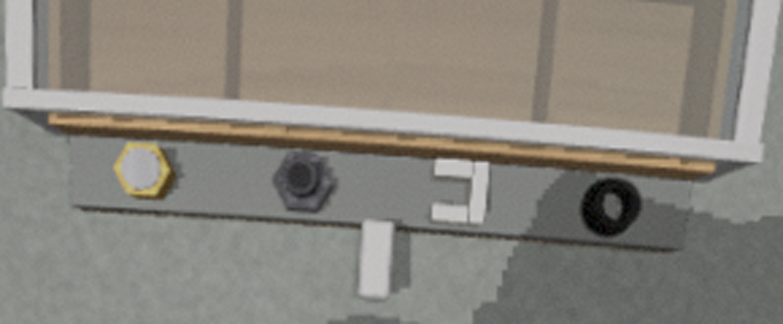

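View pics/b2r.png

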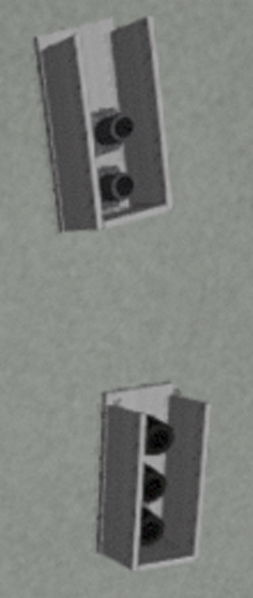

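View pics/b1c.png

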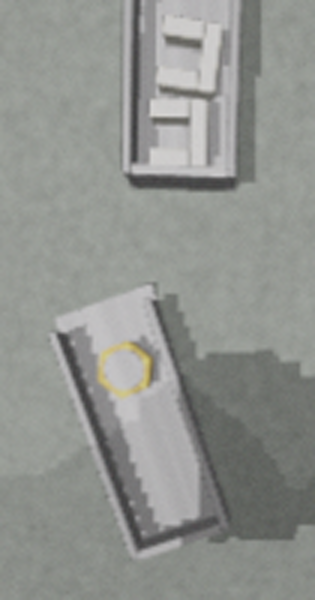

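```bash
python3 - <<'E'
from h import *
w=pickle.load(open('pics/b2.pkl','rb')); t=cam('top')
f=lambda L:np.array(L,float)/2.7+[180,0]
P=onplane(w,f([(358,294),(386,296),(364,222),(393,224)]),.04); print('pull',P.round(4),P.mean(0).round(4))
C=onplane(w,f([(5,90),(762,146)]),.05); print('case front top',C.round(4),np.linalg.norm(C[0]-C[1]),np.degrees(np.arctan2(*(C[0]-C[1])[:2])))
L=onplane(w,f([(72,205),(682,246)]),.018); print('ledge',L.round(4),np.linalg.norm(L[0]-L[1]),np.degrees(np.arctan2(*(L[0]-L[1])[:2])))
# two-view with top: (scale 3.7, offset 270,100)
g=lambda p:np.array(p,float)/3.7+[270,100]
for n,a,b in [('caseFL',(5,90),(26,236)),('caseFR',(762,146),(413,262)),('pullfront',(372,295),(212,336)),('capS',(143,168),(86,268)),('grom',(610,207),(343,289))]:
    print(n,*tri(w,f([a])[0],t,g(b)))
E
```

```text
pull [[ 0.5452 -0.0261  0.04  ]
 [ 0.5444 -0.0365  0.04  ]
 [ 0.5705 -0.0284  0.04  ]
 [ 0.5698 -0.0389  0.04  ]] [ 0.5575 -0.0325  0.04  ]
case front top [[ 0.6142  0.0952  0.05  ]
 [ 0.5963 -0.1675  0.05  ]] 0.2632682803020491 3.897695529156894
ledge [[ 0.58    0.0852  0.018 ]
 [ 0.5648 -0.1533  0.018 ]] 0.23901281315268513 3.642268700248685
caseFL [0.61100914 0.09398204 0.05205749] 0.005207254566881193
caseFR [ 0.59484874 -0.16909676  0.04483511] 0.004878034201327471
pullfront [ 0.54506062 -0.0318874   0.02481209] 0.0009819395627217304
capS [0.59156862 0.05399295 0.02856626] 0.00044299667726125015
grom [ 0.5788182  -0.12327062  0.02041825] 0.0005022327824045714
```

```bash
python3 - <<'E'
from h import *
yaw=np.radians(-3.75); ex=np.array([np.cos(yaw),np.sin(yaw),0]); R=Rdown(yaw)
p=np.array([.5575,-.0325,0])-0.002*ex
robot.gripper_to(.05)
robot.move_ptp(p+[0,0,.10],R); st()
print(robot.move_linear(p+[0,0,.03],.1,threshold=8)); st()
robot.gripper_to(.0); s=st()
print(np.round(s['moment'],2))
E
```

```text
t 4.8 [ 0.555  -0.0329  0.1005] open 0.05 F [0.1 0.2 0.1]
False
t 5.7 [ 0.5558 -0.0325  0.0304] open 0.05 F [-0.3 -0.4 -0.7]
t 6.4 [ 0.5556 -0.0323  0.0301] open 0.0116 F [-0.9  1.   2.6]
[0.24 0.2  0.07]
```

Gripped at 11.6 mm, which matches the 12 mm pull. Drawing 75 mm.

```bash
python3 - <<'E'
from h import *
yaw=np.radians(-3.75); ex=np.array([np.cos(yaw),np.sin(yaw),0])
s=robot.get_state(); p0=np.array(s['ee_pos'])
r=robot.move_linear(p0-.038*ex,.07,threshold=25); st(); print(r)
if not r: print(robot.move_linear(p0-.0755*ex,.07,threshold=25)); st()
robot.gripper_to(.05)
p=np.array(robot.get_state()['ee_pos']); robot.move_linear(p+[0,0,.1],.2)
robot.move_ptp([.42,-.03,.25],Rdown(yaw)); st(); shot('c1')
im=robot.grab_frame('top')[:,:,::-1]; cv2.imwrite('pics/c_top.png',im); crop(im,150,480,95,265,2.4,'pics/c_topc.png')
E
```

```text
t 7.1 [ 0.5173 -0.0297  0.0301] open 0.0117 F [-5.5  0.4  5.9]
False
False
t 7.7 [ 0.4802 -0.0273  0.0301] open 0.012 F [-2.2 -0.2 -1.2]
t 9.9 [ 0.42   -0.0292  0.2494] open 0.05 F [ 0.9 -0.  -1.1]
```

View pics/c1.png

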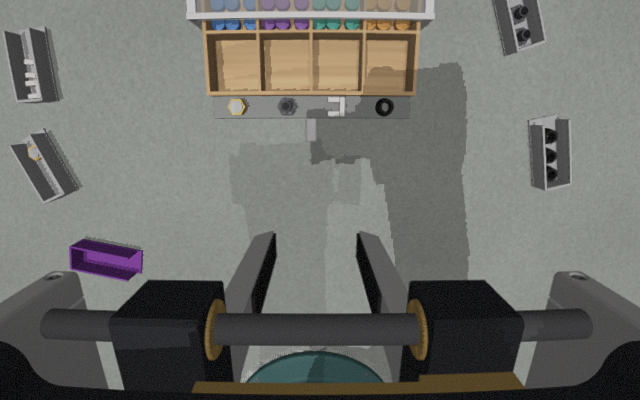

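View pics/c_topc.png

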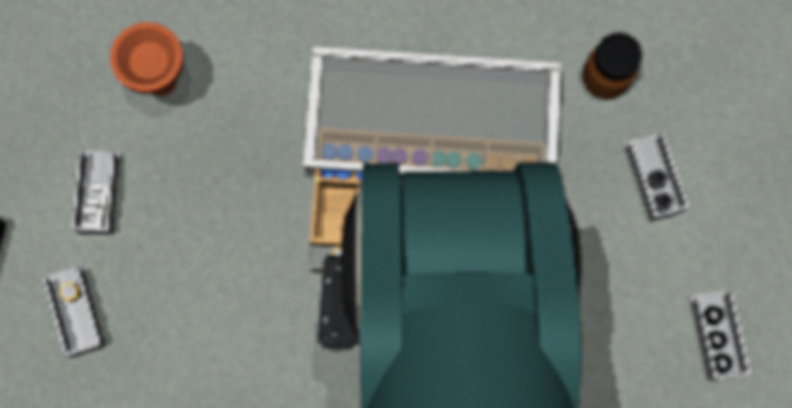

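c1 shows the tray drawn: four empty cells between x≈210 and 415 px and rows 33–95, all clear of the glass edge at row 17. The scoops stand where they were. Next I measure the tray rim and scoop corners precisely.

```bash
python3 - <<'E'
from h import *
a=cv2.imread('pics/c1.png'); crop(a,185,440,0,150,3.1,'pics/c1c.png')
crop(a,0,90,15,215,3,'pics/c1l.png'); crop(a,485,590,0,200,3,'pics/c1r.png')
E
```

```text
(no output)
```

View pics/c1c.png

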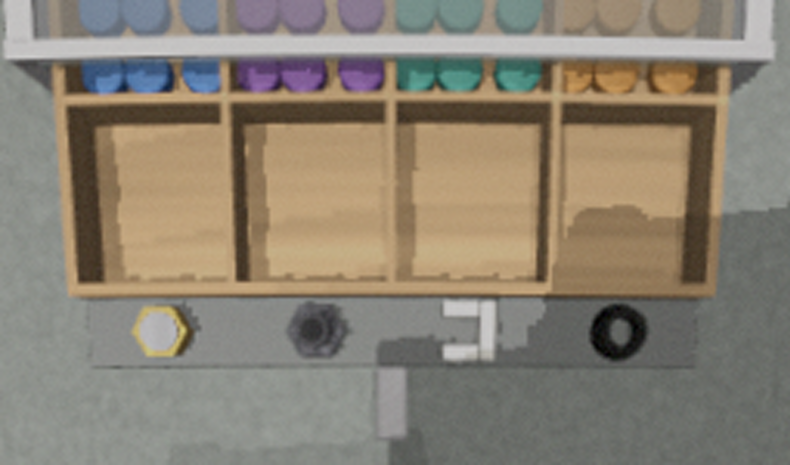

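View pics/c1l.png

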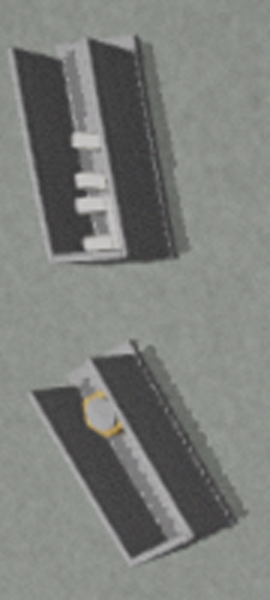

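View pics/c1r.png

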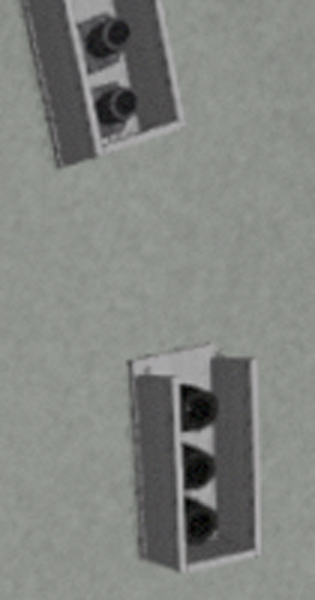

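```bash
python3 - <<'E'
from h import *
w=pickle.load(open('pics/c1.pkl','rb')); w2=pickle.load(open('pics/b2.pkl','rb')); w1=pickle.load(open('pics/b1.pkl','rb')); t=cam('top')
f=lambda L:np.array(L,float)/3.1+[185,0]
Q=onplane(w,f([(71,294),(714,294),(62,97),(728,100),(234,289),(391,289),(549,289)]),.038); print('rim',Q.round(4)); print(np.linalg.norm(Q[0]-Q[1]),np.degrees(np.arctan2(*(Q[0]-Q[1])[:2])))
L=onplane(w,f([(90,366),(696,367)]),.018); print('ledge',L.round(4),np.linalg.norm(L[0]-L[1]),np.degrees(np.arctan2(*(L[0]-L[1])[:2])))
C=onplane(w,f([(5,57),(773,61)]),.05); print('case',C.round(4),np.linalg.norm(C[0]-C[1]),np.degrees(np.arctan2(*(C[0]-C[1])[:2])))
pull=onplane(w,f([(377,436),(405,436),(377,368),(406,368)]),.04); print('pull',pull.mean(0).round(4))
def sc(n,cm,px,off,s):
    P=onplane(cm,np.array(px,float)/s+off,.028); m=P.mean(0)
    d=(P[2]+P[3]-P[0]-P[1])/2; y=((P[0]+P[2])-(P[1]+P[3]))/2
    print(n,'mid',m.round(4),'yaw',np.degrees(np.arctan2(d[1],d[0])).round(1),'len',np.linalg.norm(d).round(4),'wid',np.linalg.norm(y).round(4), 'yaw_w',np.degrees(np.arctan2(-y[0],y[1])).round(1))
sc('clip',w,[(50,261),(124,254),(11,48),(89,39)],[0,15],3)
sc('cap',w,[(131,563),(191,540),(32,391),(92,360)],[0,15],3)
sc('cap_b1',w1,[(136,555),(226,530),(52,335),(152,285)],[235,0],3)
sc('grom',w,[(184,572),(257,555),(177,378),(254,357)],[485,0],3)
sc('grom_b2',w2,[(135,568),(197,556),(144,413),(208,401)],[505,0],2.3)
sc('port_b2',w2,[(101,229),(170,207),(78,33),(151,17)],[505,0],2.3)
# heights by two views: cap-scoop back-left top corner in c1 & b1, grommet back-left in c1,b2
print(tri(w,np.array([131,563])/3+[0,15],w1,np.array([136,555])/3+[235,0]))
print(tri(w,np.array([184,572])/3+[485,0],w2,np.array([135,568])/2.3+[505,0]))
print('pull2',tri(w,f([(391,436)])[0],w2,np.array([372,295])/2.7+[180,0]))
E
```

```text
rim [[ 0.5305  0.0878  0.038 ]
 [ 0.5147 -0.151   0.038 ]
 [ 0.5982  0.0816  0.038 ]
 [ 0.5814 -0.1559  0.038 ]
 [ 0.5276  0.0268  0.038 ]
 [ 0.5236 -0.0312  0.038 ]
 [ 0.5199 -0.0895  0.038 ]]
0.23931123399193704 3.794686594180339
ledge [[ 0.5044  0.0908  0.018 ]
 [ 0.4881 -0.1502  0.018 ]] 0.24155037976748503 3.8811521848094026
case [[ 0.6095  0.096   0.05  ]
 [ 0.5906 -0.1677  0.05  ]] 0.26433785122664466 4.104035066179039
pull [ 0.4827 -0.0284  0.04  ]
clip mid [0.5876 0.3186 0.028 ] yaw -3.1 len 0.0837 wid 0.0359 yaw_w -2.2
cap mid [0.459  0.3345 0.028 ] yaw 17.2 len 0.0839 wid 0.0343 yaw_w 15.8
cap_b1 mid [0.4599 0.3355 0.028 ] yaw 17.6 len 0.0857 wid 0.0364 yaw_w 20.7
grom mid [ 0.432  -0.3413  0.028 ] yaw 9.1 len 0.0857 wid 0.0342 yaw_w 10.8
grom_b2 mid [ 0.4334 -0.3409  0.028 ] yaw 9.8 len 0.0846 wid 0.0349 yaw_w 10.4
port_b2 mid [ 0.6048 -0.2823  0.028 ] yaw 16.0 len 0.0848 wid 0.0348 yaw_w 16.5
(array([0.41445118, 0.33910102, 0.02738954]), np.float64(0.00021333003354746737))
(array([ 0.38457657, -0.33829992,  0.01927777]), np.float64(0.0006041056658237839))
pull2 (array([ 0.52571874, -0.03416145,  0.77572964]), np.float64(0.015665962824986814))
```

Tray sizes check out (rim 239 mm, yaw −3.8°, drawn about 76 mm). All scoops open towards +x. I'll write the pour helper and take the cap scoop first.

```bash
cat >> h.py <<'E'
from scipy.spatial.transform import Rotation as Ro
TY=np.radians(-3.8); TO=np.array([.571,-.0345,0.]); TX=np.array([np.cos(TY),np.sin(TY),0]); TYv=np.array([-np.sin(TY),np.cos(TY),0])
CELL=dict(cap=.0885,port=.0295,clip=-.0295,grom=-.0885)
GZ=.025
def scR(yaw,th): return (Ro.from_euler('z',yaw)*Ro.from_euler('y',th)).as_matrix()
B=np.diag([1,-1,-1.])
def pourpose(kind,lx,lz,deg,yaw=TY,gx=-.046):
    S=scR(yaw,np.radians(deg)); lip=TO+TX*lx+TYv*CELL[kind]+[0,0,lz]
    return lip+S@np.array([gx,0,GZ-.003]), S@B
def tool(yaw): return scR(yaw,0)@B
def grasp(mid,yaw,op=.06):
    robot.gripper_to(op)
    robot.move_ptp([mid[0],mid[1],.12],tool(yaw)); 
    hit=robot.move_linear([mid[0],mid[1],GZ],.12,threshold=8); st()
    if hit: print('HIT'); return False
    robot.gripper_to(.0); s=st(); return abs(s['opening']-.038)<.004
def pour(kind,lx=-.027):
    p,R=pourpose(kind,lx-.02,.12,8); robot.move_ptp(p,R)
    p,R=pourpose(kind,lx,.055,12); robot.move_linear(p,.12,frame=R); st()
    for deg,lz,v in [(17,.05,.05),(20,.047,.03),(23,.044,.02),(26,.042,.02),(29,.04,.02),(33,.04,.03),(38,.04,.04),(44,.04,.05),(51,.04,.05)]:
        p,R=pourpose(kind,lx,lz,deg); robot.move_linear(p,v,frame=R)
    st()
def shake(kind,lx=-.027):
    for d in (0.01,0,.01,0):
        p,R=pourpose(kind,lx,.04+d,51); robot.move_linear(p,.12,frame=R)
def leave(kind,lx=-.027):
    p,R=pourpose(kind,lx-.01,.09,40); robot.move_linear(p,.12,frame=R)
    p,R=pourpose(kind,lx-.03,.15,0); robot.move_linear(p,.2,frame=R)
def place(mid,yaw):
    robot.move_ptp([mid[0],mid[1],.12],tool(yaw)); 
    robot.move_linear([mid[0],mid[1],GZ+.012],.15)
    print('touch',robot.move_linear([mid[0],mid[1],GZ-.001],.03,threshold=4)); s=st()
    robot.gripper_to(.06); p=np.array(robot.get_state()['ee_pos']); robot.move_linear(p+[0,0,.10],.2); st()
E
python3 - <<'E'
from h import *
for k in CELL:
  for a in [(8,.12),(12,.055),(29,.04),(51,.04)]:
    p,R=pourpose(k,-.027,a[1],a[0]); q=robot.ik(p,R); print(k,a,p.round(3),None if q is None else np.round(q,2))
robot.gripper_to(.06)
robot.move_ptp([.39,.33,.2],Rdown(0.)); st(); shot('d1')
E
```

```text
cap (8, 0.12) [0.508 0.058 0.148] [-0.72  0.47  0.72  1.88 -0.36  1.07 -1.47]
cap (12, 0.055) [0.51  0.058 0.086] [-0.93  0.86  1.14  1.87 -0.8   1.23 -1.08]
cap (29, 0.04) [0.52  0.058 0.082] [-0.76  1.01  1.05  1.62 -0.73  1.56 -1.13]
cap (51, 0.04) [0.538 0.056 0.09 ] [-0.56  1.18  0.91  1.29 -0.63  1.95 -1.2 ]
port (8, 0.12) [ 0.504 -0.     0.148] [-0.61  0.46  0.72  1.9  -0.34  1.06 -1.38]
port (12, 0.055) [ 0.506 -0.001  0.086] [-0.84  0.86  1.15  1.89 -0.79  1.22 -0.98]
port (29, 0.04) [ 0.517 -0.001  0.082] [-0.68  1.    1.05  1.64 -0.69  1.53 -1.06]
port (51, 0.04) [ 0.534 -0.002  0.09 ] [-0.48  1.16  0.9   1.31 -0.56  1.92 -1.14]
clip (8, 0.12) [ 0.5   -0.059  0.148] [-0.81  0.73  1.23  1.91 -0.69  1.21 -0.93]
clip (12, 0.055) [ 0.502 -0.059  0.086] [-0.71  0.82  1.1   1.89 -0.73  1.18 -0.92]
clip (29, 0.04) [ 0.513 -0.06   0.082] [-0.58  0.98  1.02  1.64 -0.63  1.49 -1.  ]
clip (51, 0.04) [ 0.53  -0.061  0.09 ] [-0.4   1.15  0.87  1.31 -0.49  1.88 -1.09]
grom (8, 0.12) [ 0.496 -0.118  0.148] [-0.67  0.69  1.17  1.89 -0.63  1.17 -0.88]
grom (12, 0.055) [ 0.498 -0.118  0.086] [-0.58  0.79  1.05  1.87 -0.67  1.15 -0.87]
grom (29, 0.04) [ 0.509 -0.119  0.082] [-0.47  0.96  0.98  1.63 -0.57  1.46 -0.95]
grom (51, 0.04) [ 0.526 -0.12   0.09 ] [-0.31  1.15  0.85  1.29 -0.42  1.86 -1.04]
t 11.7 [0.3909 0.3287 0.2005] open 0.0601 F [-0.3 -0.1  0.4]
```

View pics/d1.png

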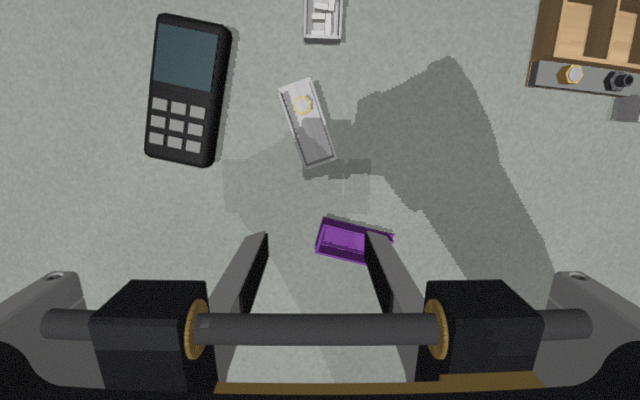

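d1 shows the cap scoop unmoved at (306,123) with one cap. I check the projected estimate against it before grasping.

```bash
python3 - <<'E'
from h import *
w=pickle.load(open('pics/d1.pkl','rb')); a=cv2.imread('pics/d1.png')
m=np.array([.4628,.336,0]); R=scR(np.radians(17.4),0)
P=[m+R@np.array(p) for p in [(-.046,.019,.028),(-.046,-.019,.028),(.039,-.019,.028),(.039,.019,.028),(.046,.019,0.003),(.046,-.019,.003)]]
b=cv2.resize(a[60:190,250:370],None,fx=5,fy=5,interpolation=cv2.INTER_CUBIC)
for p in proj(w,P): cv2.circle(b,tuple(((p-[250,60])*5+2).astype(int)),4,(0,0,255),1)
cv2.imwrite('pics/d1o.png',b)
E
```

```text
(no output)
```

View pics/d1o.png

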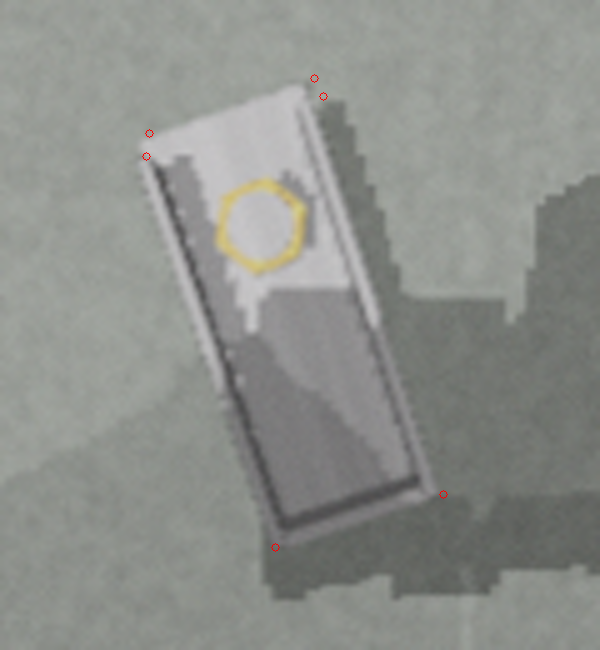

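```bash
python3 - <<'E'
from h import *
m=(.461,.3362); y=np.radians(17.4)
ok=grasp(m,y); print(ok)
if ok:
    robot.move_linear([m[0],m[1],.12],.15); st()
    pour('cap'); leave('cap'); st()
    robot.move_ptp([m[0]-.02,m[1],.14],tool(y)); st(); shot('d2')
    im=robot.grab_frame('top')[:,:,::-1]; crop(im,150,480,95,265,2.4,'pics/d2t.png')
E
```

```text
t 13.5 [0.4613 0.3365 0.0257] open 0.0599 F [ 0.6 -0.1  1.1]
t 14.0 [0.4611 0.3364 0.0253] open 0.0374 F [-1.7 -1.   7. ]
True
t 14.8 [0.4606 0.3361 0.1193] open 0.0377 F [-0.6  0.1 -1.4]
t 16.5 [0.5096 0.0584 0.0864] open 0.0379 F [ 0.5 -0.2 -1.3]
t 18.9 [0.538  0.0561 0.089 ] open 0.0378 F [-0.5  0.3 -0.5]
t 20.5 [0.4745 0.0606 0.1718] open 0.0375 F [ 0.5  0.6 -1. ]
t 21.5 [0.442  0.3344 0.1402] open 0.0376 F [ 0.7  0.1 -0.9]
```

View pics/d2.png

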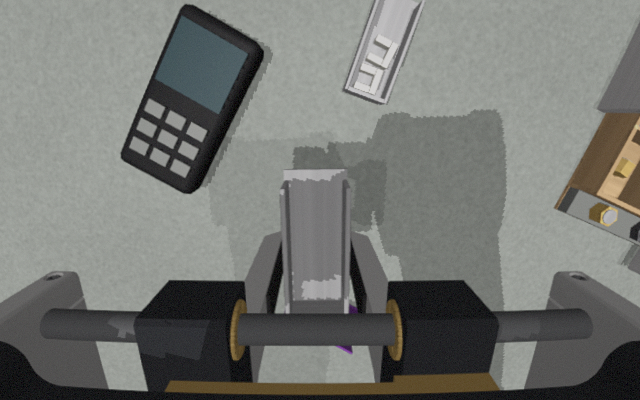

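View pics/d2t.png

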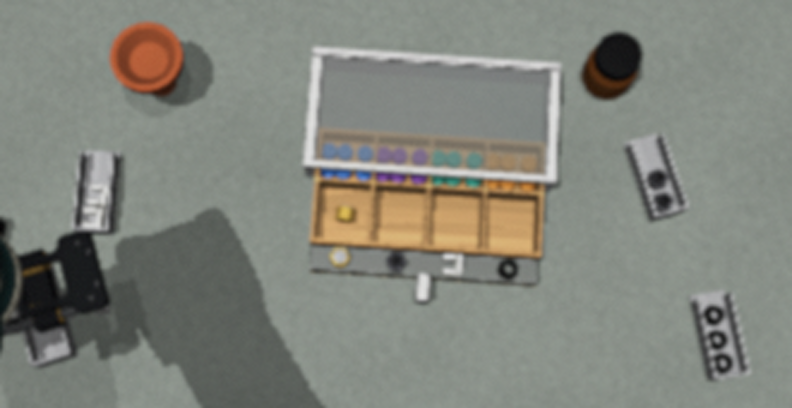

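The top view shows the cap lying in the middle of its cell at (345,213), and the held scoop is empty. I put it back and view the clip scoop.

```bash
python3 - <<'E'
from h import *
m=(.461,.3362); y=np.radians(17.4)
place(m,y)
robot.move_ptp([.50,.31,.2],Rdown(0.)); st(); w,a=shot('e1')
m=np.array([.5876+.0025,.3186,0]); R=scR(np.radians(-3),0)
P=[m+R@np.array(p) for p in [(-.046,.019,.028),(-.046,-.019,.028),(.039,-.019,.028),(.039,.019,.028),(.046,.019,0.003),(.046,-.019,.003)]]
pp=proj(w,P); c=pp.mean(0).astype(int); x0,y0=c-[65,65]; y0=max(y0,0); x0=max(x0,0)
b=cv2.resize(a[y0:y0+130,x0:x0+130],None,fx=4,fy=4,interpolation=cv2.INTER_CUBIC)
for p in pp: cv2.circle(b,tuple(((p-[x0,y0])*4+2).astype(int)),4,(0,0,255),1)
cv2.imwrite('pics/e1o.png',b); print(x0,y0)
E
```

```text
touch True
t 23.0 [0.461  0.3364 0.0249] open 0.0376 F [ 0.9 -0.1  2.7]
t 24.2 [0.4601 0.3362 0.1241] open 0.0599 F [-1.   0.7 -0.9]
t 24.7 [0.5    0.3096 0.199 ] open 0.0601 F [0.4 0.5 0.1]
242 26
```

View pics/e1.png

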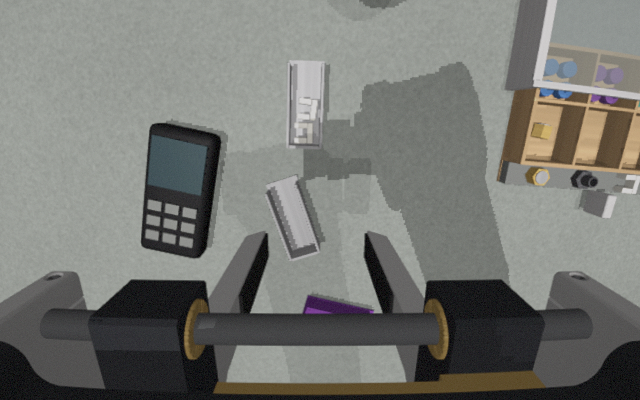

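View pics/e1o.png

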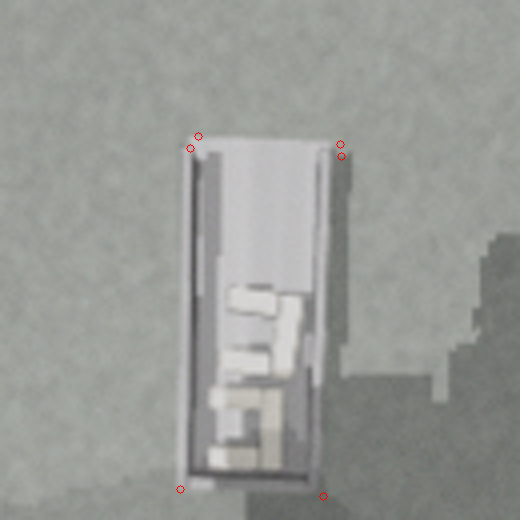

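e1 shows the clip scoop at (307,105) with two clips at its back, and the cap scoop standing upright. My estimate is about 2 mm off in y, corrected.

```bash
cat >> h.py <<'E'
def cycle(kind,m,y,tag):
    ok=grasp(m,y); print(ok)
    if not ok: return False
    robot.move_linear([m[0],m[1],.12],.15)
    pour(kind); leave(kind); st()
    d=.05 if m[0]>.52 else .02
    robot.move_ptp([m[0]-d,m[1],.14],tool(y)); st(); shot(tag)
    im=robot.grab_frame('top')[:,:,::-1]; crop(im,150,480,95,265,2.4,f'pics/{tag}t.png')
    return True
def overlay(mid,yawdeg,tag):
    w,a=shot(tag)
    R=scR(np.radians(yawdeg),0)
    P=[np.array([*mid,0])+R@np.array(p) for p in [(-.046,.019,.028),(-.046,-.019,.028),(.039,-.019,.028),(.039,.019,.028),(.046,.019,0.003),(.046,-.019,.003)]]
    pp=proj(w,P); c=pp.mean(0).astype(int); x0,y0=np.maximum(c-[65,65],0)
    b=cv2.resize(a[y0:y0+130,x0:x0+130],None,fx=4,fy=4,interpolation=cv2.INTER_CUBIC)
    for p in pp: cv2.circle(b,tuple(((p-[x0,y0])*4+2).astype(int)),4,(0,0,255),1)
    cv2.imwrite(f'pics/{tag}o.png',b); print(x0,y0)
E
python3 - <<'E'
from h import *
cycle('clip',(.5892,.3203),np.radians(-2.3),'e2')
E
```

```text
t 26.4 [0.5897 0.3205 0.0258] open 0.0597 F [ 0.  -0.8  0.2]
t 26.9 [0.5893 0.3205 0.0254] open 0.0379 F [-1.3  0.   5.3]
True
t 29.9 [ 0.5018 -0.0596  0.0864] open 0.038 F [-0.7  0.1  0.2]
t 32.2 [ 0.5301 -0.0618  0.0891] open 0.0375 F [ 0.4  0.1 -1.1]
t 33.8 [ 0.4668 -0.057   0.1718] open 0.0375 F [ 0.1 -0.4 -1. ]
t 35.2 [0.5399 0.3185 0.1404] open 0.0377 F [ 0.4 -0.6 -1. ]
```

View pics/e2.png

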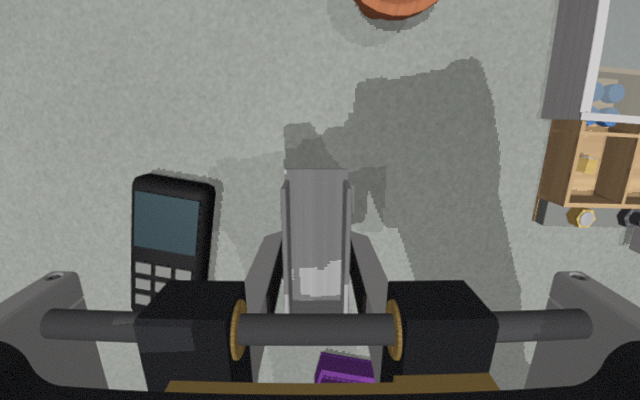

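View pics/e2t.png

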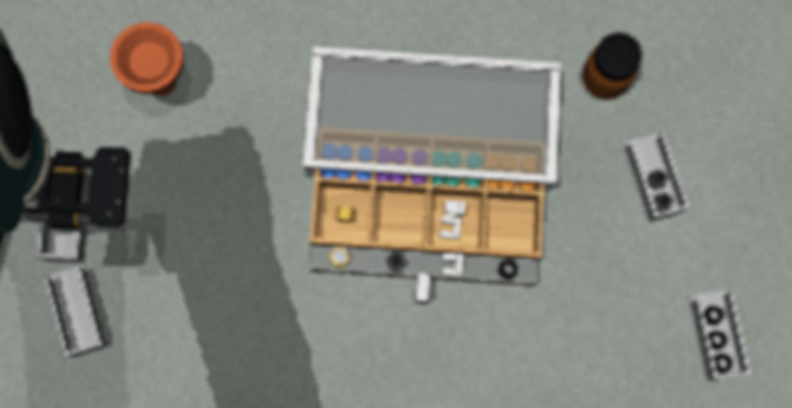

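The top view shows both clips in their cell at (452,218), and the scoop in hand is empty. I put it back and turn to the port scoop.

```bash
python3 - <<'E'
from h import *
place((.5892,.3203),np.radians(-2.3))
robot.move_ptp([.51,-.28,.2],Rdown(0.)); s=st(); print(np.round(s['qpos'],2)); overlay((.6067,-.2817),16,'f1')
E
```

```text
touch True
t 36.8 [0.5893 0.3205 0.025 ] open 0.0377 F [0.1 0.1 4.6]
t 38.0 [0.5884 0.3204 0.124 ] open 0.06 F [ 0.2 -0.5 -0.7]
t 40.2 [ 0.5106 -0.2791  0.1998] open 0.0603 F [-0.1  0.4 -0.4]
[-0.26  0.53  0.96  1.77 -0.48  1.1  -0.71]
249 20
```

View pics/f1.png

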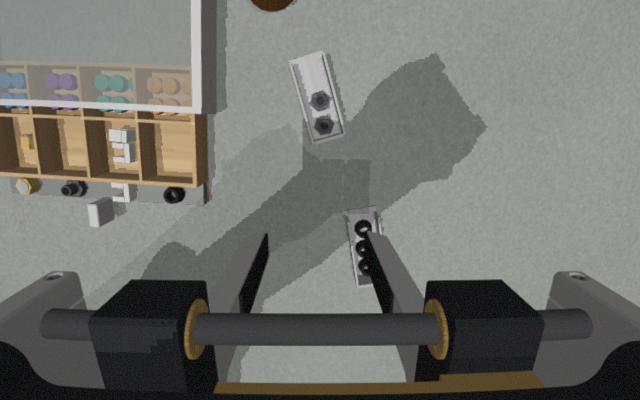

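View pics/f1o.png

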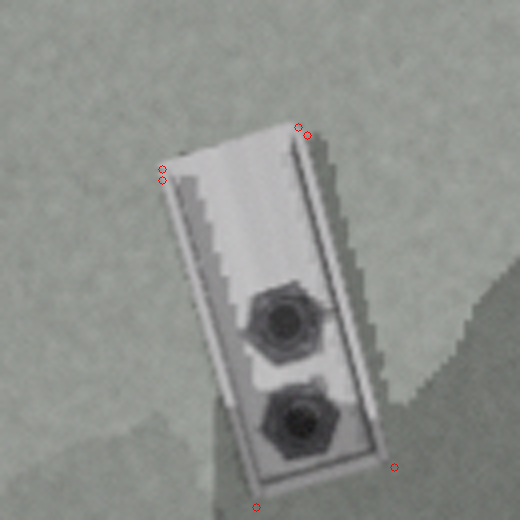

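f1 shows the port scoop at (318,97) with two ports, unmoved, and the grommet scoop at (362,247). The estimate is good to about 2 mm. Go.

```bash
python3 - <<'E'
from h import *
cycle('port',(.6085,-.2807),np.radians(16),'f2')
E
```

```text
t 42.0 [ 0.6089 -0.281   0.0258] open 0.0602 F [0.5 0.1 0.7]
t 42.4 [ 0.6087 -0.2807  0.0254] open 0.0382 F [-1.   1.4  5.4]
True
t 45.1 [ 0.5057 -0.0012  0.0864] open 0.0376 F [-0.1 -0.6 -0.9]
t 47.4 [ 0.5341 -0.0028  0.0891] open 0.0379 F [-0.3 -0.7 -0.6]
t 49.0 [0.4707 0.0018 0.1718] open 0.0376 F [ 1.2  0.3 -0.8]
t 50.3 [ 0.5589 -0.2797  0.1397] open 0.0379 F [ 0.4  0.  -0.8]
```

View pics/f2.png

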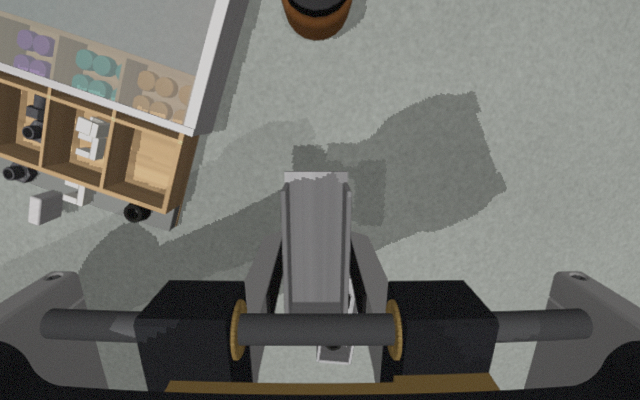

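View pics/f2t.png

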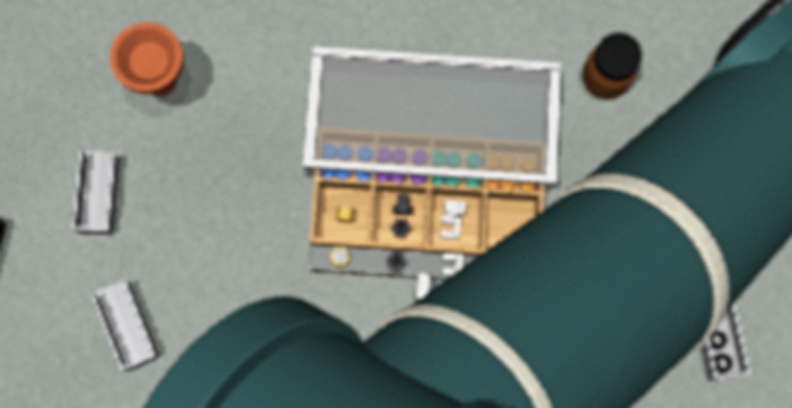

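Both ports lie in their cell at (402,215). The empty cap scoop has been knocked aside, from (75,310) to (126,325), but appears upright and needs no handling. Now I place the port scoop and move on to the grommets.

```bash
python3 - <<'E'
from h import *
place((.6085,-.2807),np.radians(16))
robot.move_ptp([.37,-.32,.2],Rdown(0.)); s=st(); overlay((.4345,-.3408),9.6,'g1')
E
```

```text
touch True
t 51.8 [ 0.6087 -0.2806  0.025 ] open 0.0378 F [-0.1  0.7  5. ]
t 53.0 [ 0.6081 -0.2799  0.124 ] open 0.06 F [-0.5  0.9 -0.2]
t 54.0 [ 0.3713 -0.3197  0.1998] open 0.0601 F [-0.4 -0.9  0.4]
267 52
```

View pics/g1.png

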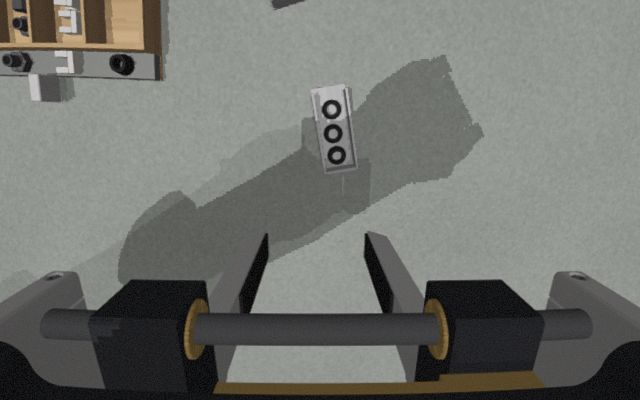

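View pics/g1o.png

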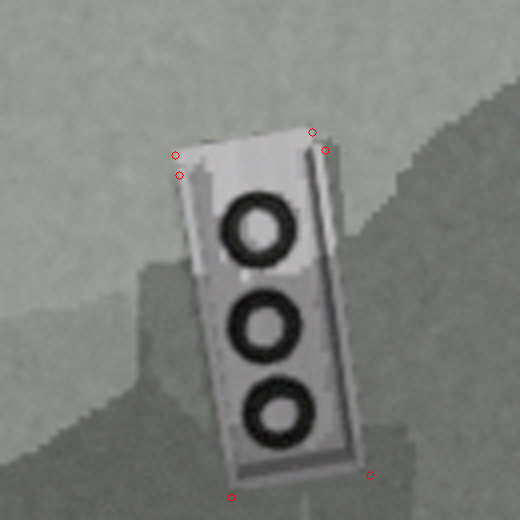

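g1 shows the grommet scoop at (333,130) with three grommets, unmoved, so I'll take it.

```bash
python3 - <<'E'
from h import *
cycle('grom',(.436,-.3403),np.radians(9.3),'g2')
E
```

```text
t 55.7 [ 0.4363 -0.3406  0.0257] open 0.0601 F [0.3 0.5 0.3]
t 56.2 [ 0.4362 -0.3403  0.0253] open 0.0378 F [0.  2.  7.1]
True
t 58.6 [ 0.4977 -0.1192  0.0865] open 0.0378 F [ 0.1 -1.  -0.7]
t 60.9 [ 0.5261 -0.1207  0.0891] open 0.0376 F [-1.   0.1 -0.3]
t 62.5 [ 0.4629 -0.1158  0.1718] open 0.0377 F [ 0.9  0.3 -1.2]
t 63.5 [ 0.4166 -0.3396  0.1396] open 0.0374 F [ 0.6 -0.3 -0.4]
```

View pics/g2.png

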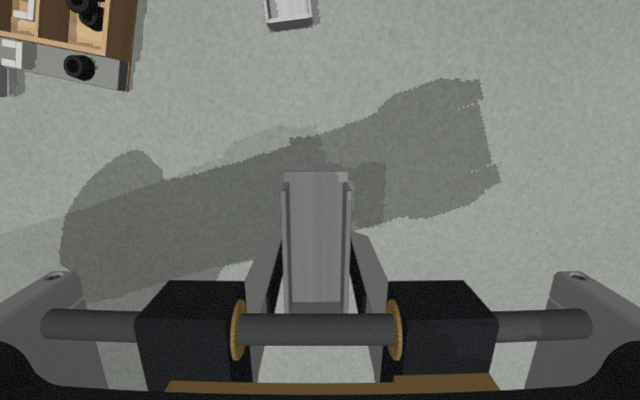

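View pics/g2t.png

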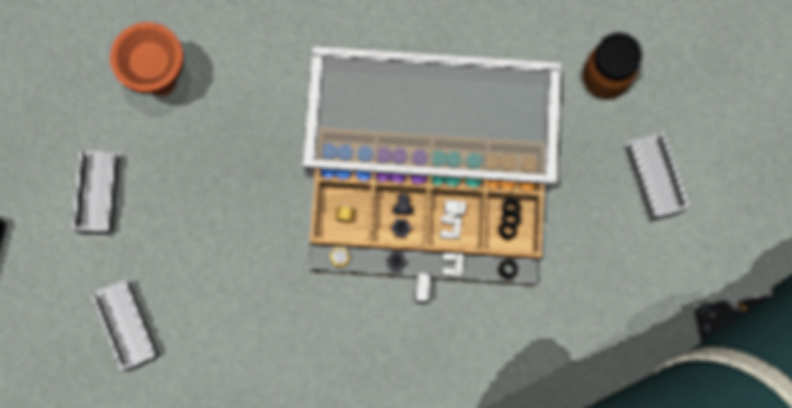

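All parts are in their cells, with the three grommets at (510,218). I place the last scoop and look closely at the cells, checking that nothing stands above the rim.

```bash
python3 - <<'E'
from h import *
place((.436,-.3403),np.radians(9.3))
robot.move_ptp([.46,-.03,.17],Rdown(TY)); st(); w,a=shot('k1'); crop(a,150,490,0,220,2.3,'pics/k1c.png')
robot.move_ptp([.46,.04,.2],Rdown(TY)); st(); w,a=shot('k2'); crop(a,200,560,0,220,2.2,'pics/k2c.png')
E
```

```text
touch True
t 65.0 [ 0.4362 -0.3402  0.0249] open 0.0375 F [-0.2 -0.3  3.9]
t 66.2 [ 0.4359 -0.3394  0.1241] open 0.0599 F [-0.5  0.5 -0.4]
t 67.5 [ 0.46   -0.0309  0.1698] open 0.0599 F [ 1.1 -0.1  0.1]
t 68.0 [0.4602 0.04   0.2001] open 0.0598 F [-0.1 -0.9 -0.4]
```

View pics/k1c.png

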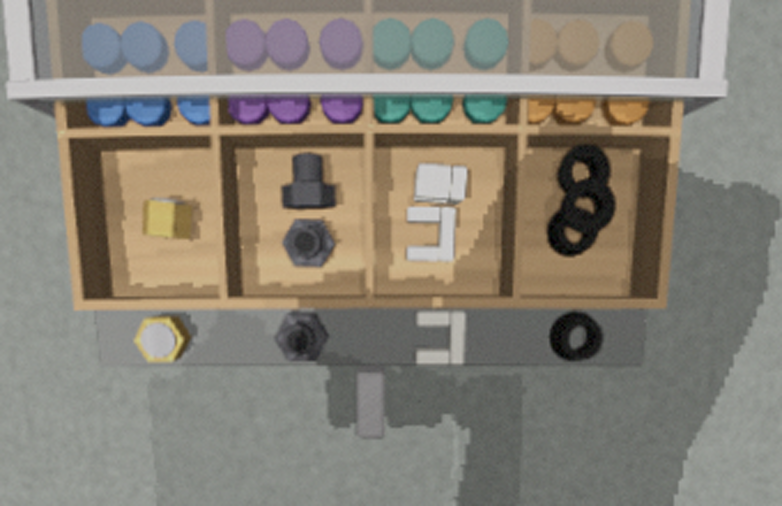

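View pics/k2.png

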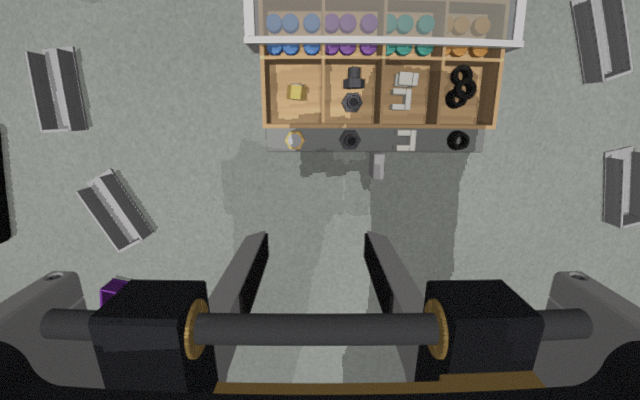

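All parts rest in their own cells. I check the top grommet's height from two views, and the pull position.

```bash
python3 - <<'E'
from h import *
w1=pickle.load(open('pics/k1.pkl','rb')); w2=pickle.load(open('pics/k2.pkl','rb')); a=cv2.imread('pics/k2.png'); crop(a,250,510,40,190,3,'pics/k2d.png')
P=onplane(w1,np.array([(358,436),(383,436),(360,375),(385,374)])/2.3+[150,0],.04); print(P.mean(0))
L=onplane(w1,np.array([(75,303),(667,303)])/2.3+[150,0],.038); print(L,np.degrees(np.arctan2(*(L[0]-L[1])[:2])))
E
```

```text
[ 0.48246939 -0.02881972  0.04      ]
[[ 0.53293144  0.08846158  0.038     ]
 [ 0.51628931 -0.15159874  0.038     ]] 3.965674623538806
```

View pics/k2d.png

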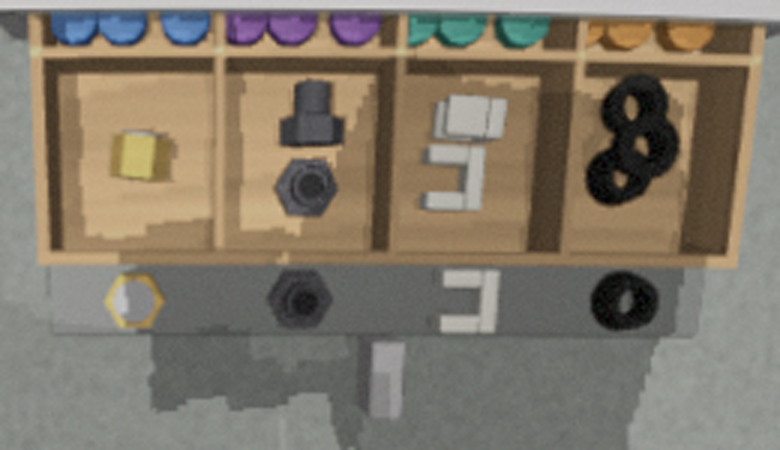

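```bash
python3 - <<'E'
from h import *
w1=pickle.load(open('pics/k1.pkl','rb')); w2=pickle.load(open('pics/k2.pkl','rb'))
f=lambda p:np.array(p)/2.3+[150,0]; g=lambda p:np.array(p)/3+[250,40]
for n,a,b in [('gmid',(590,205),(651,146)),('gback',(584,170),(636,102)),('gfront',(572,232),(615,177)),('clip',(432,182),(468,117)),('port',(306,182),(312,117))]:
    print(n,[np.round(v,4) for v in tri(w1,f(a),w2,g(b))])
yaw=np.radians(-3.8); R=Rdown(yaw); ex=TX
p=np.array([.4815,-.0284,0])-.001*ex
robot.gripper_to(.05); robot.move_ptp(p+[0,0,.10],R)
print(robot.move_linear(p+[0,0,.03],.1,threshold=8)); st()
robot.gripper_to(0.); s=st()
E
```

```text
gmid [array([ 0.5563, -0.1215,  0.0327]), np.float64(0.0003)]
gback [array([ 0.5723, -0.1246,  0.0134]), np.float64(0.0006)]
gfront [array([ 0.5473, -0.1214,  0.0052]), np.float64(0.0)]
clip [array([ 0.569, -0.059,  0.031]), np.float64(0.0004)]
port [array([ 0.5736, -0.008 ,  0.0188]), np.float64(0.001)]
False
t 69.9 [ 0.4808 -0.0283  0.0305] open 0.0502 F [-0.3 -0.6 -0.3]
t 70.6 [ 0.4805 -0.0282  0.0301] open 0.0116 F [-0.9  1.8  2. ]
```

Everything is below the 38 mm rim (highest point about 33 mm). Sliding home.

```bash
python3 - <<'E'
from h import *
s=robot.get_state(); p0=np.array(s['ee_pos']); print('need',(np.array([.5556,-.0323])-p0[:2])@TX[:2])
end=np.array([.5556,-.0323,p0[2]]); d=end-p0; d/=np.linalg.norm(d)
r=robot.move_linear(end-.012*d,.06,threshold=20); st(); print(r)
r=robot.move_linear(end+.004*d,.02,threshold=10); st(); print(r)
robot.gripper_to(.05); p=np.array(robot.get_state()['ee_pos']); robot.move_linear(p+[0,0,.1],.2)
robot.move_ptp([.46,-.03,.2],Rdown(0.)); st(); w,a=shot('m1'); crop(a,180,470,0,120,2.7,'pics/m1c.png')
E
```

```text
need 0.0751695194636663
t 70.8 [ 0.4806 -0.0282  0.03  ] open 0.0117 F [-2.3  0.9 10.8]
True
t 71.3 [ 0.4806 -0.0282  0.03  ] open 0.0117 F [-1.7  0.1  9.7]
True
t 73.1 [ 0.4599 -0.0294  0.1997] open 0.0502 F [ 0.4 -0.2 -0.3]
```

View pics/m1c.png

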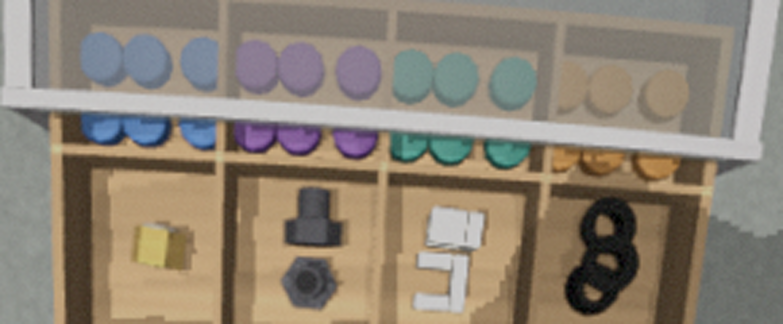

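View pics/m1.png

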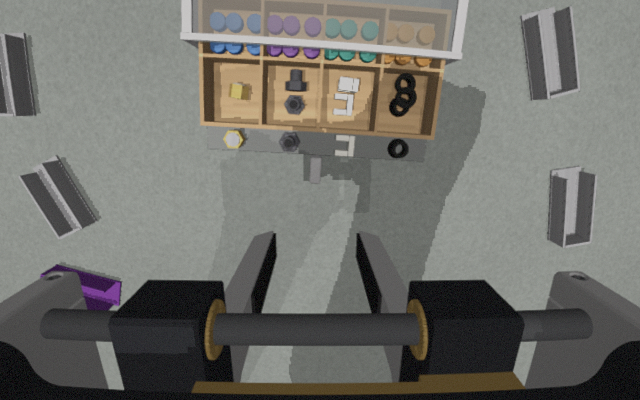

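The tray has not moved: the push stopped at once on the force threshold, and m1 shows the front row still out. I re-grip and push in small steps while watching the force.

```bash
python3 - <<'E'
from h import *
R=Rdown(TY); p=np.array([.4815,-.0284,0])-.001*TX
robot.move_ptp(p+[0,0,.10],R)
print(robot.move_linear(p+[0,0,.031],.1,threshold=8)); st()
robot.gripper_to(0.); st(); robot.pause(.3); st()
p0=np.array(robot.get_state()['ee_pos'])
for k in (1,2,3):
    r=robot.move_linear(p0+.004*k*TX,.03,threshold=35); st(); print(r)
    if r: break
robot.pause(.3); st()
E
```

```text
False
t 74.5 [ 0.4809 -0.0284  0.0316] open 0.0504 F [ 0.1 -0.1 -0.4]
t 75.2 [ 0.4805 -0.0283  0.031 ] open 0.0119 F [-0.1  0.6  2.2]
t 75.5 [ 0.4805 -0.0283  0.031 ] open 0.0117 F [-0.5  0.3  3.7]
t 75.7 [ 0.4842 -0.0285  0.031 ] open 0.0118 F [-4.  -0.2  5.3]
False
t 76.0 [ 0.4883 -0.0289  0.0309] open 0.0118 F [-2.8  0.8  1. ]
False
t 76.3 [ 0.4924 -0.0291  0.0309] open 0.0121 F [-0.9  0.2 -1.4]
False
t 76.6 [ 0.4924 -0.0291  0.031 ] open 0.0119 F [-0.6 -0.4 -3.3]
```

It moves freely now, so the earlier stop was only a start transient (static friction). Continuing.

```bash
python3 - <<'E'
from h import *
p0=np.array(robot.get_state()['ee_pos']); end=np.array([.5556,-.0323,p0[2]]); d=end-p0; L=np.linalg.norm(d); d/=L
p1=p0
for s_ in (.02,.04,L-.008):
    r=robot.move_linear(p0+s_*d,.04,threshold=35); st(); print(r)
    if r: break
else:
    r=robot.move_linear(end+.003*d,.02,threshold=25); st(); print(r)
E
```

```text
t 77.2 [ 0.5126 -0.0302  0.031 ] open 0.0113 F [ 1.1  0.2 -4.5]
False
t 77.9 [ 0.5325 -0.0312  0.031 ] open 0.0118 F [ 0.4  0.6 -3.8]
False
t 78.4 [ 0.5478 -0.0319  0.0309] open 0.0117 F [ 1.5 -0.8 -3.5]
False
t 79.1 [ 0.5578 -0.0324  0.0309] open 0.0118 F [-10.6   1.7   8.7]
False
```

```bash
python3 - <<'E'
from h import *
robot.gripper_to(.05); p=np.array(robot.get_state()['ee_pos']); robot.move_linear(p+[0,0,.1],.2)
robot.move_ptp([.46,-.03,.2],Rdown(0.)); st(); w,a=shot('n1'); crop(a,180,470,0,120,2.7,'pics/n1c.png')
robot.goto_joints([-1.157, 0.417, -0.01, 1.614, 0.005, 1.111, -0.053]); robot.pause(.3); st()
for n in('top','scene'): cv2.imwrite(f'pics/n_{n}.png',robot.grab_frame(n)[:,:,::-1])
a=cv2.imread('pics/n_top.png'); crop(a,150,480,95,265,2.4,'pics/n_topc.png')
b=cv2.imread('pics/n_scene.png'); crop(b,180,520,100,400,2,'pics/n_scenec.png')
E
```

```text
t 81.1 [ 0.4599 -0.0292  0.1995] open 0.0499 F [ 0.2 -0.3  0.7]
t 83.7 [0.2752 0.5608 0.2245] open 0.0502 F [-0.4  0.3 -0.9]
```

View pics/n1.png

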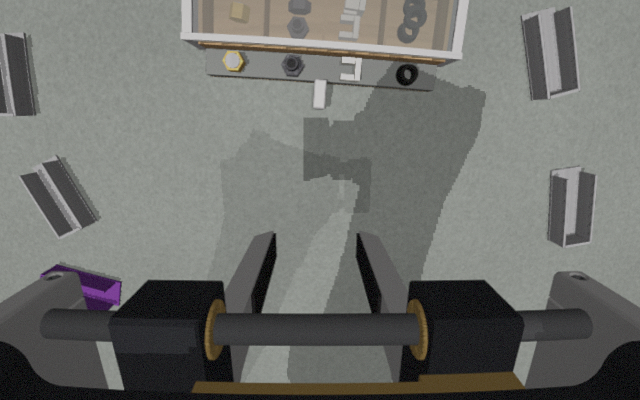

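View pics/n_topc.png

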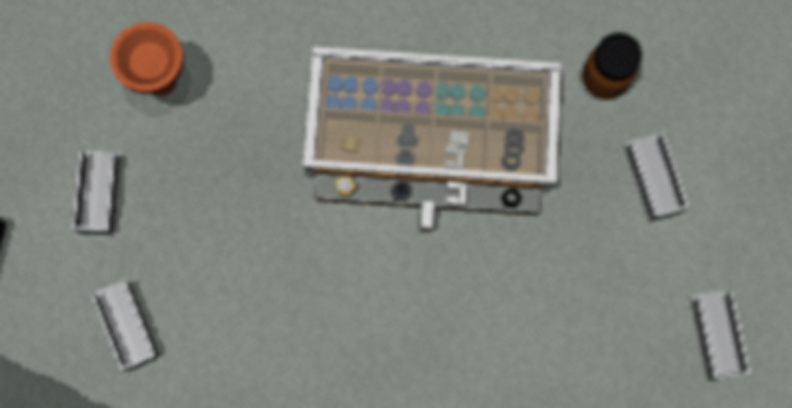

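View pics/n_scenec.png

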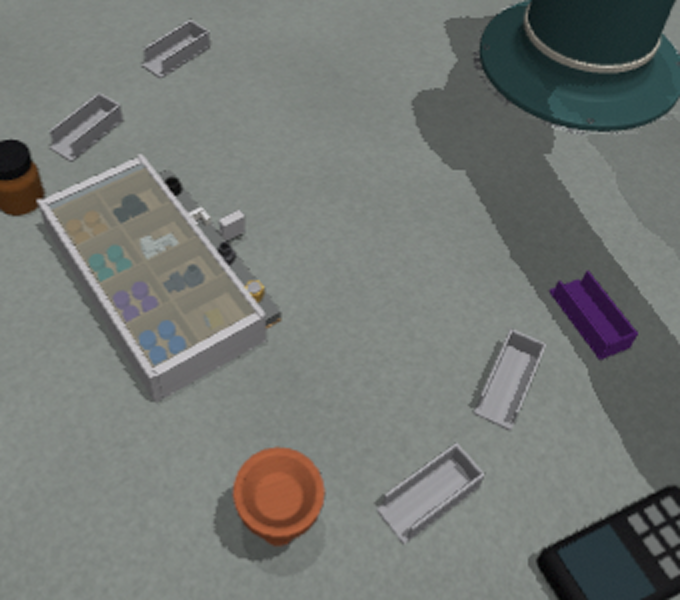

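View pics/n1c.png

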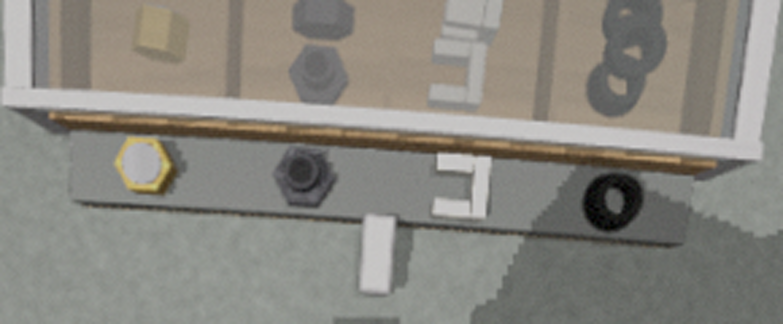

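n1 and the top view show the tray home: the ledge front lies about 2 mm further in than at the start. All parts are in their cells, the four empty scoops stand upright, and the bowl and jar are unmoved. The arm is clear, so I'm handing in.

```bash
python3 - <<'E'
from h import *
robot.sign_off(); st()
E
```

```text
the job is handed in; nothing more can be done
the job is handed in; nothing more can be done
```

I finished the refill and handed the job in at about 84 s of robot time. I drew the tray out about 76 mm, emptied the cap, clip, port and grommet scoops into their cells, stood each scoop back on the counter, and slid the tray home.

**Last checks:**
- **Parts:** the cameras show 1 cap, 2 ports, 2 clips and 3 grommets, each in its own cell. Measured before I slid the tray in, the highest point was about 33 mm, under the 38 mm rim.
- **Tray:** it went about 2 mm past its starting position and met the back wall with about 10 N. I take that as fully home.
- **Scoops:** all four are empty and look upright.
- **Bowl and jar:** neither shows any movement in the pictures.

**What disagreed or went wrong:**
- **First push home:** it stopped at once on the force threshold and the tray did not move. I re-gripped it and it slid freely on the second try.
- **Cap scoop:** it was knocked a few centimetres aside after I had emptied it. It still looked upright, so I left it where it was.
- **Measuring errors:** the scoop tops measured about 85 mm long, against 92 mm in the text. I took this to be side walls that stop short of the front lip. Hand-picked scoop positions were 1–3 mm out, and I corrected each one against a fresh view before gripping.

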